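# Stand the tipped shaker up in the condiment row

## Robot

A 6-joint arm with a two-finger parallel gripper is mounted at the origin on the work surface. World frame = base frame: x ahead of the robot, y to its left, z up, the work surface at z = 0. Lengths are in m, angles in rad, forces in N, time in s.
With the tool pointing down it reaches from about 0.3 to 0.875 m from the base axis. Payload 6.4 kg.
Tool frame: the origin (TCP) lies between the finger pads; the fingertips stand 8 mm ahead of it and the grasp point (between the pads) lies 11 mm behind it; z points along the fingers, y is the direction in which the jaws open and shut (so a half turn about z gives the same grasp; the last joint's range is limited). The gripper opens to 85 mm and grips with 20 to 120 N. Pads are 22 mm wide; open, the fingers measure 114 mm over their backs; the gripper's body (76 mm by 85 mm) begins 54 mm behind the grasp point. The pads swing forward as they close: fully open they stand 13 mm farther back than shut.
Start: joints at [-0.206, 0.181, 1.607, -0, 1.354, -0.206], TCP at [0.575, 0, 0.239] pointing down, gripper open.
Joint ranges: [-2.99, 2.99], [-0.89, 2.07], [0.3, 2.58], [-1.14, 4.28], [0, 2.63], [-3.12, 3.12]. Speed limits (rad/s): [2.57, 2.57, 3.01, 3.14, 3.14, 3.14].

## Interface

Orientations are given as a unit quaternion [w, x, y, z].
In Python, from bench import monitor, viewer, workorder, spotter gives the robot as it stands. The module is installed in compiled form; this text tells all that it offers.
- The arm moves only by the tool move_arm, never from a script. Its argument "motion" is a list of rows, each a list of 3 entries, a list of its own where there are three numbers: the shift along the tool's x, y, z in units of 60 mm (1.0 is 60 mm), then the turn, a rotation vector about the tool's x, y, z in units of 8 degrees (1.0 is 8 degrees), then the opening in per cent of the stroke, from 0 (shut) to 100 (fully open). In form: [[[dx, dy, dz], [rx, ry, rz], grip], ...]. A call has 1 to 10 rows; each row is the pose to reach, as a shift and turn from the pose commanded when the call began, along the tool's axes at that moment; what a row does not reach only later rows make up. A row lasts 1/8 s, in which the tool goes at most 62.5 mm and 10.7 degrees, less where a joint would pass 70% of its speed; a pose out of reach is approached as far as the arm can. A call with a gripper value outside its range is refused whole. The fingers move at their own pace and stop on an object; the grip force is fixed at half the most. Time passes only in rows, so rows that repeat a pose let the fingers close. It gives the time, the measured TCP pose, the force and the opening at its end, in the units of the state.
- monitor.get_obs(): the state, without advancing time (a new reading comes with each control period).
- viewer.camera(name): name is "scene" or "side" or "wrist"; returns the picture (420x560x3 uint8, blue, green, red); there is no depth.
- viewer.calibration(name): a dict with "fovy" (degrees; the focal length in pixels is half the picture's height over the tangent of half this angle, whatever the lens; pixels are square), "cx", "cy" (the principal point, pixels), "extrinsics" (4x4, takes a point from camera to world coordinates). Camera axes: x right, y down, z forward; pixel columns grow to the right and rows downward; lengths in m; the calibration is good to about 2 mm. A picture is of the moment at which its call begins: read the wrist's pose just before it. calibration takes no time and is no camera call; for the wrist camera it gives the pose at the moment of the call.
- workorder.hand_in(): hands the job in, once; it reports no verdict.
Trained networks look in the newest picture that a camera, given by its name, has taken for a name from the list of things; names that differ only in an ending like _2 or _b are one class to them, and where a whole thing is asked for, a point or a joint stands for the part that bears it (a point fixed in the world has none). Each returns a list of dicts, best first, with "score" (0 to 1); they miss things now and then, are a little off and sometimes report something else, mostly with a low value. They report only what shows in the picture. A call takes as long as a camera call. They do not tell look-alikes from the thing itself.
- spotter.search_frame(camera, name): "centre" ([column, row] as shares, 0 to 1, of the picture: columns of its width, rows of its height, amid what is visible of it).
- spotter.outline_of(camera, name): "region" (420x560 bool, what is visible of it) and "centre" ([column, row] as shares, 0 to 1, of the picture: columns of its width, rows of its height, amid what is visible of it).
The state is a dict: "time_s": time; "q": joint angles; "dq": joint speeds; "joint_efforts": joint torques, N m; "eef_pos": TCP position; "eef_rot": TCP orientation; "wrist_force": force on the tool from outside, world axes, zero at the start; "torque": the same for the moment, N m; "opening": opening from 0.0 (shut) to 1.0 (fully open).
Only numpy, scipy, OpenCV 4.12 (cv2) and the standard library are available. Lean on these libraries where they do the work, as an engineer would, in place of code of your own. Each camera call takes 0.05 s, during which the arm holds its last target. There are 200 camera calls.

## Task

The square white shaker on the dark condiment board has fallen over. Stand it upright on its base, centred on the free cork square between the round glass shaker and the soy cruet. Set it down gently rather than dropping it, and leave its two standing neighbours where they are.

Things in the scene. Friction and masses are not known exactly. Their poses are not given: they have to be found in the camera images.
- shaker_mid (a point): Centre of the tipped shaker: white ceramic, 44 x 44 mm, 70 mm tall, plus round steel cap 38 mm across, 20 mm tall (90 mm in all; 0.1 to 0.2 kg). Its z axis runs base to cap, x and y square to its sides. It lies on a side on the board, cap away from the robot (within 30 deg), point 22 mm above the board; upright 45 mm. Let go on its base leaning up to 15 deg it rocks upright.
- place (a point): Centre of the free middle cork square (64 x 64 mm, flush) on the board's top, 10 mm above the table. The board is a fixed dark wood slab 180 x 350 x 10 mm. The y axis runs along the row of three squares (centres 120 mm apart), x across the board away from the robot, z up. The squares lie 45 mm nearer the robot than the board's long centre line.
- round_mid (a point): Centre (half-way up) of the round glass shaker with a steel cap, 44 mm across, 88 mm tall, standing loose on a cork square at one end of the row (either end). Its z axis is up. To be left alone.
- cruet_mid (a point): Centre (half-way up) of the soy cruet, amber glass with a narrow neck and black stopper, 54 mm across, 112 mm tall, standing loose on the cork square at the other end of the row. Its z axis is up. To be left alone.
There are look-alikes about, which are no part of the job. Of the things that look like the part that bears cruet_mid, the smallest one is meant. Leave any green or purple look-alike of the part that bears shaker_mid alone.

How it is judged:
By the outcome, as a careful person would: the job done as asked, in the order asked, and still so for the second after the job is handed in, with the robot touching nothing.
It also fails if it takes over 35 s, if anything falls off the work surface, if the arm or the gripper's body presses on something with over 40 N, if the wrist force passes 120 N, or if a joint passes its speed limit or range.

## Working session

There is one attempt and no reset: what is moved stays moved. The work goes in short steps, Python scripts to look and compute and a tool call to move; the robot and the scene stay as the last step left them, time stands still between calls to the robot, and variables do not carry over. Pictures are saved under pics/ and viewed, about 8 in all and at most 12, crops included, and the job is handed in when it is done.

Besides the shell and the picture viewer there is one more tool, called after "Emit:" in YAML: its name, and indented under it one key for each argument. move_arm: Moves the arm, as the interface text tells. Its arguments: {"type":"object","properties":{"motion":{"type":"array","items":{"type":"array"}}},"required":["motion"]}

```bash
mkdir -p pics
cat > h.py <<'E'
import numpy as np, cv2
from bench import monitor, viewer, workorder, spotter
def K(n):
    c=viewer.calibration(n); f=210/np.tan(np.radians(c["fovy"])/2); return f,c["cx"],c["cy"],np.array(c["extrinsics"])
def ray(n,u,v,z):
    f,cx,cy,E=K(n); d=E[:3,:3]@np.array([(u-cx)/f,(v-cy)/f,1]); o=E[:3,3]; return o+d*(z-o[2])/d[2]
def proj(n,p):
    f,cx,cy,E=K(n); q=E[:3,:3].T@(np.array(p)-E[:3,3]); return np.array([cx+f*q[0]/q[2],cy+f*q[1]/q[2]])
E
python3 - <<'E'
from h import *
ims={}
for n in ["scene","side"]:
    im=viewer.camera(n); ims[n]=im
    print(n,K(n)[3][:3,3].round(3))
    for nm in ["shaker_mid","round_mid","cruet_mid","place"]:
        for r in spotter.search_frame(n,nm)[:4]:
            u,v=r["centre"][0]*560,r["centre"][1]*420
            z={"shaker_mid":.032,"round_mid":.054,"cruet_mid":.066,"place":.01}[nm]
            print(nm,round(r["score"],2),round(u),round(v),ray(n,u,v,z).round(3))
    cv2.imwrite(f"pics/{n}0.png",im)
im=viewer.camera("wrist")
cv2.imwrite("pics/a.png",cv2.resize(np.vstack([np.hstack([ims["scene"],ims["side"]])]),(800,300)))
cv2.imwrite("pics/w0.png",im)
E
```

```text
scene [ 0.984 -0.389  0.467]
shaker_mid 0.94 386 268 [0.775 0.079 0.032]
shaker_mid 0.76 252 245 [ 0.566 -0.036  0.032]
shaker_mid 0.73 236 191 [0.393 0.069 0.032]
round_mid 0.77 285 204 [0.537 0.082 0.054]
cruet_mid 0.86 143 210 [ 0.369 -0.139  0.066]
cruet_mid 0.83 171 256 [ 0.526 -0.175  0.066]
cruet_mid 0.78 193 197 [ 0.399 -0.045  0.066]
place 0.94 234 275 [ 0.583 -0.096  0.01 ]
side [0.359 0.514 0.53 ]
shaker_mid 0.88 389 275 [0.379 0.082 0.032]
shaker_mid 0.79 307 189 [ 0.569 -0.052  0.032]
shaker_mid 0.76 169 206 [0.772 0.099 0.032]
round_mid 0.96 295 228 [0.54  0.073 0.054]
cruet_mid 0.86 358 153 [ 0.51  -0.157  0.066]
cruet_mid 0.85 437 164 [ 0.363 -0.192  0.066]
cruet_mid 0.73 411 209 [ 0.38  -0.042  0.066]
place 0.58 306 214 [ 0.554 -0.01   0.01 ]
```

View pics/scene0.png

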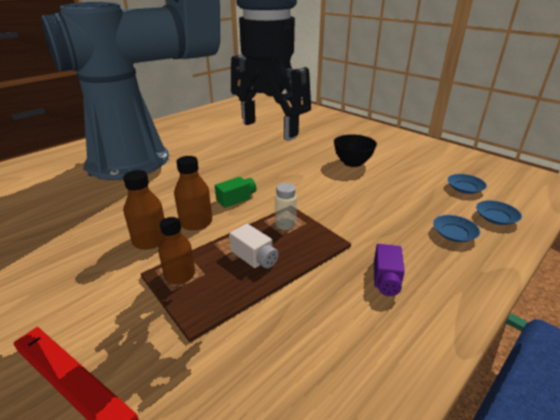

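View pics/side0.png

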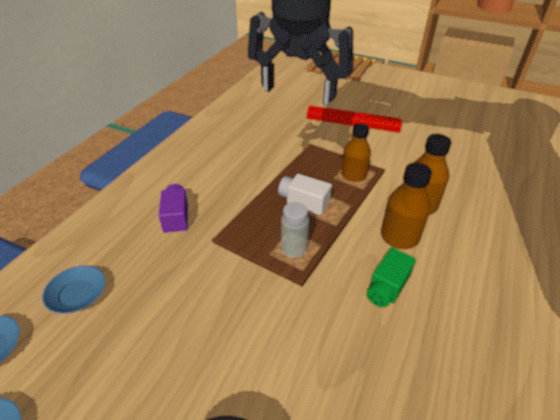

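Both views agree. The white shaker lies at about scene (252,245) / side (307,189), with its cap pointing away from the robot. The small cruet is at scene (171,256), and the two larger bottles behind it and the green and purple shakers are look-alikes. Next I'll check the wrist view.

View pics/w0.png

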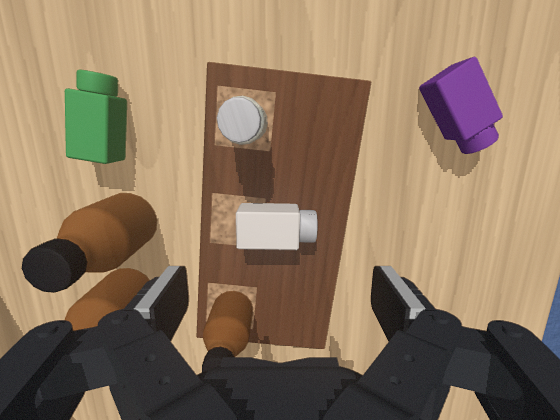

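Run:
```python
from h import *
im=viewer.camera("wrist"); print(K("wrist"))
o=monitor.get_obs(); print(o["eef_pos"],o["eef_rot"],o["time_s"])
for nm in ["shaker_mid","round_mid","cruet_mid","place"]:
    for r in spotter.outline_of("wrist",nm)[:3]:
        u,v=r["centre"][0]*560,r["centre"][1]*420
        z={"shaker_mid":.05,"round_mid":.054,"cruet_mid":.066,"place":.01}[nm]
        m=r["region"].astype(np.uint8)
        bx=cv2.boundingRect(m)
        pts=np.argwhere(m)[:,::-1].astype(np.float32)
        print(nm,round(r["score"],2),round(u),round(v),ray("wrist",u,v,z).round(3),bx,cv2.minAreaRect(pts))
```

```text
(np.float64(309.08631966806917), 279.316878894648, 215.59206925060028, array([[ 9.99999517e-01, -6.34925927e-04,  7.50292885e-04,
         5.75180747e-01],
       [-4.03464547e-04, -9.61244135e-01, -2.75698297e-01,
         6.94045875e-02],
       [ 8.96262632e-04,  2.75697861e-01, -9.61243926e-01,
         3.73417549e-01],
       [ 0.00000000e+00,  0.00000000e+00,  0.00000000e+00,
         1.00000000e+00]]))
[5.74992392e-01 1.86480028e-05 2.39275252e-01] [-3.83131241e-05  7.07106303e-01  7.07107258e-01 -1.98893470e-05] 0.6
shaker_mid 0.88 273 227 [ 0.569 -0.036  0.05 ] (236, 203, 82, 47) ((276.5, 226.0), (46.0, 81.0), 90.0)
shaker_mid 0.81 464 107 [0.758 0.088 0.05 ] (420, 58, 83, 95) ((464.800048828125, 108.10000610351562), (88.54829406738281, 64.8459701538086), 63.43495178222656)
shaker_mid 0.73 92 117 [0.389 0.079 0.05 ] (65, 70, 62, 94) ((95.5, 116.5), (93.0, 61.0), 90.0)
round_mid 0.8 242 120 [0.539 0.076 0.054] (217, 96, 52, 50) ((240.99998474121094, 119.49998474121094), (49.645668029785156, 47.70421600341797), 56.3099365234375)
cruet_mid 0.85 92 241 [ 0.377 -0.046  0.066] (23, 193, 134, 100) ((88.99026489257812, 241.75399780273438), (68.95325469970703, 144.3853302001953), 67.7509765625)
cruet_mid 0.7 232 327 [ 0.52  -0.153  0.066] (203, 292, 49, 78) ((226.66998291015625, 331.3099670410156), (44.689151763916016, 81.31729125976562), 8.130102157592773)
cruet_mid 0.7 107 295 [ 0.383 -0.111  0.066] (66, 268, 84, 62) ((106.2987289428711, 298.3946533203125), (34.40447235107422, 90.36116790771484), 50.013118743896484)
place 0.78 284 192 [ 0.581 -0.005  0.01 ] (196, 62, 175, 287) ((276.474365234375, 205.87725830078125), (164.33409118652344, 275.7832946777344), 5.290081024169922)
```

```bash
python3 - <<'E'
from h import *
P=lambda l,z:np.array([ray("wrist",u,v,z)[:2] for u,v in l])
b=P([(207,62),(370,82),(326,349),(197,337)],.01); print("board",b.round(4).tolist(),b.mean(0))
print([np.linalg.norm(b[i]-b[i-1]).round(3) for i in range(4)])
y=(b[0]+b[1]-b[2]-b[3]);y/=np.linalg.norm(y);x=np.array([y[1],-y[0]]); print("yaw",np.degrees(np.arctan2(-y[0],y[1])))
print("place from board",b.mean(0)-.045*x)
s=P([(218,86),(275,92),(272,151),(216,147)],.01); print("endsq",s.mean(0),"place from it",s.mean(0)-.12*y)
m=P([(212,193),(210,243)],.01);print("midleft",m.mean(0),"place",m.mean(0)+.032*x)
t=P([(238,205),(298,205),(300,248),(237,248)],.054);print("top",t.round(4).tolist(),t.mean(0))
c=P([(317,211),(317,241)],.032);print("cap end",c)
E
cat > e.py <<'E'
from h import *
c=cv2.imread("pics/w0.png")[180:280,190:340]; cv2.imwrite("pics/w0c.png",cv2.resize(c,None,fx=5,fy=5,interpolation=cv2.INTER_CUBIC))
E
python3 e.py
```

```text
board [[0.4981, 0.1363], [0.6743, 0.1164], [0.6406, -0.2287], [0.462, -0.2088]] [ 0.56873044 -0.04620973]
[np.float64(0.347), np.float64(0.177), np.float64(0.347), np.float64(0.18)]
yaw -5.779090907616721
place from board [ 0.52395915 -0.04167853]
endsq [0.53728777 0.07715926] place from it [ 0.52520458 -0.04223084]
midleft [ 0.4916623  -0.03859138] place [ 0.52349966 -0.04181356]
top [[0.5315, -0.0105], [0.5953, -0.0105], [0.5984, -0.0596], [0.5285, -0.0595]] [ 0.56341769 -0.03502521]
cap end [[ 0.61858412 -0.02308536]
 [ 0.61979905 -0.05966591]]
```

View pics/w0c.png

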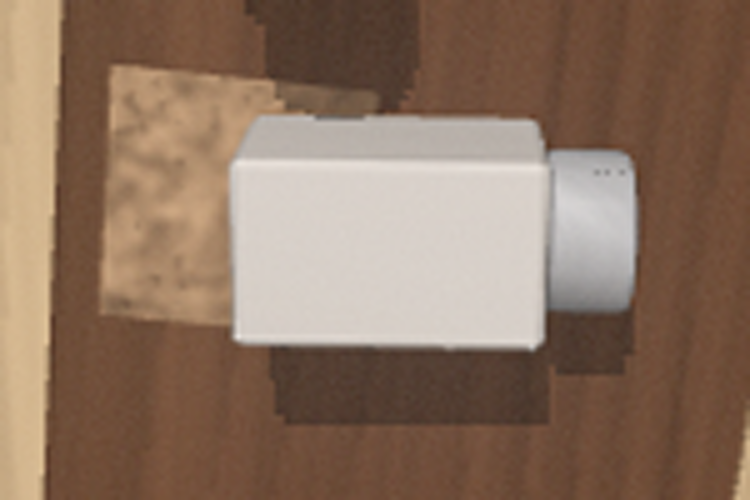

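The shaker's axis runs along world +x at y≈-0.040, with the base at x≈0.5285, and `place` is at about (0.524,-0.042). The big bottle behind `place` limits how far the tool can lean forward. So I'll grasp with the tool leaned back about 55° and finish leaned forward about 35°. First I'll yaw the jaws.

Emit:
move_arm:
  motion:
    - [[-0.1,0.1,0],[0,0,1.25],100]
    - [[-0.2,0.1,0],[0,0,2.5],100]
    - [[-0.3,0.2,0],[0,0,3.75],100]
    - [[-0.4,0.3,0],[0,0,5],100]
    - [[-0.5,0.4,0],[0,0,6.25],100]
    - [[-0.667,0.417,0],[0,0,7.5],100]
    - [[-0.667,0.417,0],[0,0,8.75],100]
    - [[-0.667,0.417,0],[0,0,10],100]
    - [[-0.667,0.417,0],[0,0,11.25],100]
    - [[-0.667,0.417,0],[0,0,11.25],100]

```text
time_s: 2.05
eef_pos: [0.6, -0.04, 0.2393]
eef_rot: [0.0, 1.0, 0.001, -0.0]
wrist_force: [0.2, -0.2, -0.4]
opening: 1.0
```

```bash
cat > s.py <<'E'
from h import *
from scipy.spatial.transform import Rotation as R
o=monitor.get_obs(); q=o["eef_rot"]; M=R.from_quat([q[1],q[2],q[3],q[0]])
print(o["time_s"],"pos",np.round(o["eef_pos"],4),"q",np.round(o["q"],3),"open",round(o["opening"],3),"F",np.round(o["wrist_force"],1))
print(M.as_matrix().round(3), "grasp pt",(np.array(o["eef_pos"])-.011*M.as_matrix()[:,2]).round(4))
def to(pos,mat):
    d=M.inv().apply(np.array(pos)-o["eef_pos"])/.06; r=(M.inv()*R.from_matrix(mat)).as_rotvec(degrees=True)/8
    print("shift",d.round(3),"turn",r.round(3))
def frame(tilt,yaw): # tilt fwd deg from down, about world y; camera on far side
    base=np.array([[1,0,0],[0,-1,0],[0,0,-1]]).T
    return (R.from_euler("z",yaw,degrees=True)*R.from_euler("y",-tilt,degrees=True)*R.from_matrix(base)).as_matrix()
E
python3 - <<'E'
from s import *
F=frame(-55,0); print(F.round(2))
to([.5595,-.04,.11],F)
E
```

```text
2.05 pos [ 0.6    -0.04    0.2393] q [-0.264  0.239  1.538 -0.     1.365  1.305] open 1.0 F [ 0.2 -0.2 -0.4]
[[ 1.     0.002 -0.   ]
 [ 0.002 -1.    -0.   ]
 [-0.     0.    -1.   ]] grasp pt [ 0.6    -0.04    0.2503]
[[ 0.57  0.   -0.82]
 [ 0.   -1.   -0.  ]
 [-0.82  0.   -0.57]]
shift [-6.760e-01 -2.000e-03  2.155e+00] turn [ 5.000e-03 -6.875e+00  1.000e-02]
```

Emit:
move_arm:
  motion:
    - [[-0.1,0,0.1],[0,-1,0],100]
    - [[-0.2,0,0.2],[0,-2,0],100]
    - [[-0.3,0,0.4],[0,-3,0],100]
    - [[-0.4,0,0.6],[0,-4,0],100]
    - [[-0.5,0,0.8],[0,-5,0],100]
    - [[-0.6,0,1.0],[0,-6,0],100]
    - [[-0.67,0,1.15],[0,-6.875,0],100]
    - [[-0.67,0,1.15],[0,-6.875,0],100]

```text
time_s: 3.05
eef_pos: [0.5586, -0.0397, 0.166]
eef_rot: [-0.001, 0.885, 0.002, -0.465]
wrist_force: [0.2, 0.2, 0.3]
opening: 1.002
```

Run:
```python
from s import *
to([.5595,-.04,.0305],frame(-55,0))
im=viewer.camera("wrist"); cv2.imwrite("pics/w1.png",im)
```

```text
3.05 pos [ 0.5586 -0.0397  0.166 ] q [-0.194  0.905  0.983 -0.197  2.202  1.338] open 1.002 F [0.2 0.2 0.3]
[[ 0.568  0.002 -0.823]
 [ 0.004 -1.     0.001]
 [-0.823 -0.004 -0.568]] grasp pt [ 0.5677 -0.0397  0.1722]
shift [1.866 0.014 1.271] turn [-0.005  0.047  0.032]
```

View pics/w1.png

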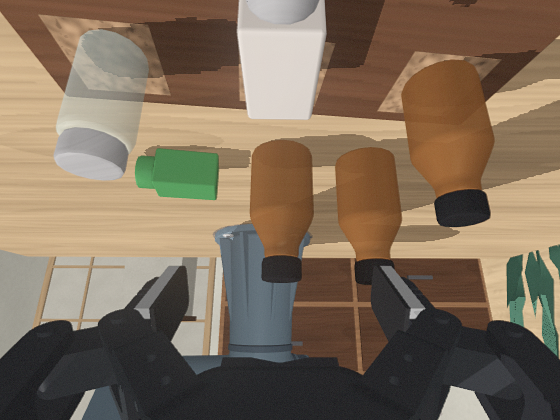

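The shaker sits centred between the jaws (columns 248–310, jaw middle about 280), so I'll descend straight down.

Emit:
move_arm:
  motion:
    - [[0.35,0,0.24],[0,0,0],100]
    - [[0.7,0,0.48],[0,0,0],100]
    - [[1.05,0,0.72],[0,0,0],100]
    - [[1.4,0.01,0.96],[0,0,0],100]
    - [[1.65,0.01,1.13],[0,0,0],100]
    - [[1.8,0.01,1.23],[0,0,0],100]
    - [[1.866,0.01,1.27],[0,0,0],100]
    - [[1.866,0.01,1.27],[0,0,0],100]

```text
time_s: 4.1
eef_pos: [0.5619, -0.0406, 0.035]
eef_rot: [0.0, 0.887, 0.0, -0.462]
wrist_force: [-0.5, -0.1, -0.7]
opening: 1.001
```

Run:
```python
from s import *
a=viewer.camera("side");b=viewer.camera("scene")
cv2.imwrite("pics/g1.png",np.hstack([cv2.resize(a[120:270,200:400],(400,300)),cv2.resize(b[170:320,150:350],(400,300))]))
```

```text
4.1 pos [ 0.5619 -0.0406  0.035 ] q [-0.194  1.081  0.952 -0.179  2.052  1.375] open 1.001 F [-0.5 -0.1 -0.7]
[[ 0.574  0.    -0.819]
 [-0.    -1.    -0.   ]
 [-0.819  0.    -0.574]] grasp pt [ 0.5709 -0.0406  0.0413]
```

View pics/g1.png

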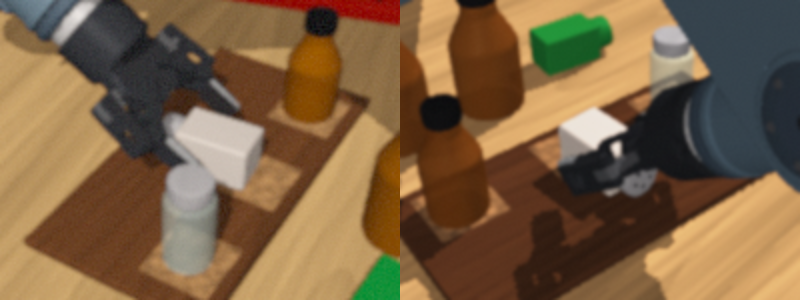

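Emit:
move_arm:
  motion:
    - [[0.05,0,0.035],[0,0,0],100]
    - [[0.05,0,0.035],[0,0,0],60]
    - [[0.05,0,0.035],[0,0,0],0]
    - [[0.05,0,0.035],[0,0,0],0]
    - [[0.05,0,0.035],[0,0,0],0]
    - [[0.05,0,0.035],[0,0,0],0]
    - [[0.05,0,0.035],[0,0,0],0]
    - [[0.05,0,0.035],[0,0,0],0]

```text
time_s: 5.2
eef_pos: [0.5618, -0.0406, 0.0315]
eef_rot: [0.0, 0.887, -0.0, -0.462]
wrist_force: [1.8, 0.6, 2.8]
opening: 0.504
```

Run:
```python
from s import *
a=viewer.camera("side")
```

```text
5.2 pos [ 0.5618 -0.0406  0.0315] q [-0.194  1.086  0.951 -0.179  2.049  1.375] open 0.504 F [1.8 0.6 2.8]
[[ 0.574 -0.    -0.819]
 [-0.    -1.     0.   ]
 [-0.819  0.    -0.574]] grasp pt [ 0.5708 -0.0406  0.0378]
```

Gripped at about 43 mm. I'll lift 80 mm.

Emit:
move_arm:
  motion:
    - [[-0.2,0,-0.14],[0,0,0],0]
    - [[-0.5,0,-0.35],[0,0,0],0]
    - [[-0.8,0,-0.56],[0,0,0],0]
    - [[-1.1,0,-0.77],[0,0,0],0]
    - [[-1.1,0,-0.77],[0,0,0],0]

```text
time_s: 5.88
eef_pos: [0.5631, -0.0409, 0.1148]
eef_rot: [0.001, 0.888, -0.0, -0.459]
wrist_force: [0.1, 0.1, -1.9]
opening: 0.506
```

Run:
```python
from s import *
d=np.array([.0063,0,-.0099]); m=M.as_matrix()
C=o["eef_pos"]+m@d; print("C",C)
F=frame(35,-5.8)
T=np.array([.5245,-.042,.055+.06])-F@d; print(T,F.round(2)); to(T,F)
# straight-turn waypoints
from scipy.spatial.transform import Slerp
sl=Slerp([0,1],R.concatenate([M,R.from_matrix(F)]))
for k in range(1,11):
    a=k/10; Rk=sl(a); Ck=C+(np.array([.5245,-.042,.115])-C)*a
    Tk=Ck-Rk.apply(d)
    print((M.inv().apply(Tk-o["eef_pos"])/.06).round(2),((M.inv()*Rk).as_rotvec(degrees=True)/8).round(2))
```

```text
5.875 pos [ 0.5631 -0.0409  0.1148] q [-0.194  0.969  0.974 -0.188  2.136  1.357] open 0.506 F [ 0.1  0.1 -1.9]
[[ 0.578  0.    -0.816]
 [-0.001 -1.    -0.001]
 [-0.816  0.001 -0.578]] grasp pt [ 0.572  -0.0409  0.1211]
C [ 0.57479108 -0.04089519  0.11533881]
[ 0.5250151  -0.04205232  0.10327686] [[ 0.81 -0.1   0.57]
 [-0.08 -0.99 -0.06]
 [ 0.57  0.   -0.82]]
shift [-0.21   0.019  0.628] turn [ 0.147 11.202  0.791]
[-0.02  0.    0.08] [0.01 1.12 0.08]
[-0.04  0.    0.16] [0.03 2.24 0.16]
[-0.06  0.    0.24] [0.04 3.36 0.24]
[-0.08  0.    0.31] [0.06 4.48 0.32]
[-0.09  0.01  0.37] [0.07 5.6  0.4 ]
[-0.11  0.01  0.43] [0.09 6.72 0.47]
[-0.13  0.01  0.48] [0.1  7.84 0.55]
[-0.15  0.01  0.54] [0.12 8.96 0.63]
[-0.18  0.02  0.58] [ 0.13 10.08  0.71]
[-0.21  0.02  0.63] [ 0.15 11.2   0.79]
```

Emit:
move_arm:
  motion:
    - [[-0.02,0,0.08],[0.01,1.12,0.08],0]
    - [[-0.04,0,0.16],[0.03,2.24,0.16],0]
    - [[-0.06,0,0.24],[0.04,3.36,0.24],0]
    - [[-0.08,0,0.31],[0.06,4.48,0.32],0]
    - [[-0.09,0.01,0.37],[0.07,5.6,0.4],0]
    - [[-0.11,0.01,0.43],[0.09,6.72,0.47],0]
    - [[-0.13,0.01,0.48],[0.1,7.84,0.55],0]
    - [[-0.15,0.01,0.54],[0.12,8.96,0.63],0]
    - [[-0.18,0.02,0.58],[0.13,10.08,0.71],0]
    - [[-0.21,0.02,0.63],[0.15,11.2,0.79],0]

```text
time_s: 7.12
eef_pos: [0.5237, -0.0393, 0.1]
eef_rot: [0.011, 0.956, -0.046, 0.288]
wrist_force: [1.5, 1.8, -1.3]
opening: 0.509
```

Emit:
move_arm:
  motion:
    - [[0,0,0],[0,0,0],0]
    - [[0,0,0],[0,0,0],0]
    - [[0,0,0],[0,0,0],0]

```text
time_s: 7.5
eef_pos: [0.5268, -0.0401, 0.1014]
eef_rot: [0.011, 0.957, -0.045, 0.287]
wrist_force: [0.6, -0.5, -0.7]
opening: 0.51
```

Run:
```python
from s import *
d=np.array([.0063,0,-.0099]); m=M.as_matrix()
print("C",o["eef_pos"]+m@d,"axis",m@np.array([.574,0,-.819]))
T=np.array([.5245,-.042,.055+.003])-frame(35,-5.8)@d; to(T,frame(35,-5.8))
a=viewer.camera("side");b=viewer.camera("scene");
for n in ("side","scene"):
    r=[x for x in spotter.outline_of(n,"shaker_mid")]
    for x in r: print(n,round(x["score"],2),np.array(x["centre"])*[560,420],cv2.boundingRect(x["region"].astype(np.uint8)))
    print("pred",proj(n,o["eef_pos"]+m@d),"base",proj(n,o["eef_pos"]+m@d-[0,0,.045]),"top",proj(n,o["eef_pos"]+m@d+[0,0,.045]))
cv2.imwrite("pics/g2.png",np.hstack([cv2.resize(a[80:260,200:440],(400,300)),cv2.resize(b[130:310,130:370],(400,300))]))
w=viewer.camera("wrist"); cv2.imwrite("pics/w2.png",w)
```

```text
7.5 pos [ 0.5268 -0.0401  0.1014] q [-0.407 -0.019  2.271  0.498  0.373  0.84 ] open 0.51 F [ 0.6 -0.5 -0.7]
[[ 0.831 -0.093  0.548]
 [-0.081 -0.996 -0.047]
 [ 0.55  -0.005 -0.835]] grasp pt [ 0.5208 -0.0396  0.1106]
C [ 0.52659414 -0.04015208  0.1131567 ] axis [ 0.02819088 -0.00766178  0.99969174]
shift [-0.528  0.04   0.753] turn [-0.061  0.203  0.026]
side 0.66 [387.688 274.218] (367, 247, 49, 60)
side 0.65 [173.32  207.186] (158, 183, 30, 49)
side 0.59 [329.672 160.986] (313, 136, 33, 58)
pred [330.43534168 163.38746966] base [328.21189233 184.08316411] top [332.85754515 140.84178731]
scene 0.71 [235.592 199.08 ] (219, 174, 33, 56)
scene 0.65 [250.32  181.104] (218, 177, 38, 15)
scene 0.58 [386.512 267.708] (373, 243, 31, 53)
pred [233.7160412 199.9450983] base [235.39596566 220.84423377] top [231.90840101 177.45711261]
```

View pics/g2.png

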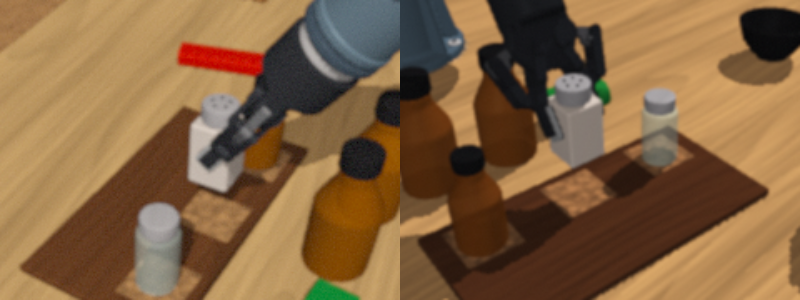

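The shaker is upright in the gripper, and the middle cork square shows clear in both views. Its centre is at about side (330,209) and scene (236,245).

Run:
```python
from h import *
print(ray("side",330.2,209,.01),ray("scene",236.2,245.2,.01))
for n,c in (("side",[280,150,380,250]),("scene",[190,160,290,260])):
    im=viewer.camera(n)[c[1]:c[3],c[0]:c[2]]; cv2.imwrite(f"pics/{n}2.png",im)
a=cv2.imread("pics/side2.png");b=cv2.imread("pics/scene2.png")
cv2.imwrite("pics/c2.png",cv2.resize(np.hstack([a,b]),(800,400),interpolation=cv2.INTER_CUBIC))
```

```text
[ 0.51834162 -0.04245857  0.01      ] [ 0.52363488 -0.04065118  0.01      ]
```

View pics/c2.png

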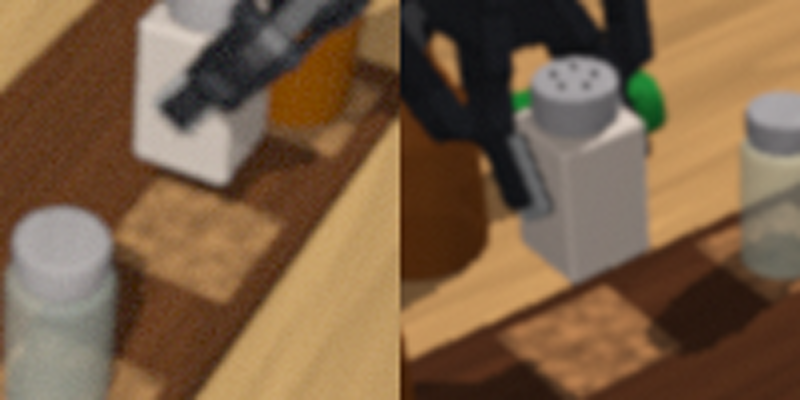

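Run:
```python
from s import *
from scipy.optimize import least_squares
d=np.array([.0063,0,-.0099]); m=M.as_matrix(); C=o["eef_pos"]+m@d; print("C",C)
A=m@np.array([.574,0,-.819]); Y=m[:,1]; X=np.cross(Y,A)
Y=-Y; X=-X if X[0]<0 else X
c=lambda C,sx,sy:C-.045*A+.022*(sx*X+sy*Y)
obs=[("scene",1,-1,233.75,230.5),("scene",-1,-1,221.25,220.75),("scene",1,1,252,220.75),("side",-1,1,335,196.75),("side",1,1,313.75,189.5)]
f=lambda C:np.concatenate([proj(n,c(C,a,b))-[u,v] for n,a,b,u,v in obs])
print(f(C).round(1)); s=least_squares(f,C); print(s.x,s.fun.round(1))
for n,a,b,u,v in obs: pass
```

```text
7.85 pos [ 0.5253 -0.0395  0.1003] q [-0.408 -0.02   2.275  0.501  0.371  0.837] open 0.506 F [ 0.1 -0.8 -1.3]
[[ 0.832 -0.094  0.547]
 [-0.081 -0.996 -0.047]
 [ 0.549 -0.006 -0.836]] grasp pt [ 0.5193 -0.039   0.1095]
C [ 0.52510064 -0.03960102  0.11206233]
[-2.1  0.4 -3.1 -1.3 -0.4  0.8  0.5 -0.6 -1.2 -1.3]
[ 0.52496541 -0.03675275  0.11107551] [-0.9  0.1 -1.9 -1.5  0.8  0.6 -0.1  0.8 -1.7  0.1]
```

Emit:
move_arm:
  motion:
    - [[-0.1,0.02,0.14],[0,0.1,0],0]
    - [[-0.2,0.04,0.28],[0,0.2,0],0]
    - [[-0.3,0.058,0.42],[0,0.2,0],0]
    - [[-0.38,0.058,0.54],[0,0.2,0],0]
    - [[-0.44,0.058,0.62],[0,0.2,0],0]
    - [[-0.48,0.058,0.68],[0,0.2,0],0]
    - [[-0.48,0.058,0.68],[0,0.2,0],0]
    - [[-0.48,0.058,0.68],[0,0.2,0],0]

```text
time_s: 8.85
eef_pos: [0.5234, -0.0427, 0.0506]
eef_rot: [0.011, 0.953, -0.046, 0.3]
wrist_force: [-0.2, 0.4, -1.6]
opening: 0.507
```

Run:
```python
from s import *
d=np.array([.0063,0,-.0099]); m=M.as_matrix(); C=o["eef_pos"]+m@d; print("C",C,m@np.array([.574,0,-.819]))
for n,c in (("side",[280,130,380,230]),("scene",[190,180,290,280])):
    cv2.imwrite(f"pics/{n}3.png",viewer.camera(n)[c[1]:c[3],c[0]:c[2]])
a=cv2.imread("pics/side3.png");b=cv2.imread("pics/scene3.png")
cv2.imwrite("pics/c3.png",cv2.resize(np.hstack([a,b]),(800,400),interpolation=cv2.INTER_CUBIC))
```

```text
8.85 pos [ 0.5234 -0.0427  0.0506] q [-0.425  0.118  2.304  0.958  0.235  0.355] open 0.507 F [-0.2  0.4 -1.6]
[[ 0.816 -0.094  0.571]
 [-0.08  -0.996 -0.049]
 [ 0.573 -0.006 -0.82 ]] grasp pt [ 0.5171 -0.0422  0.0596]
C [ 0.52291312 -0.04271536  0.06233882] [ 6.03355535e-04 -5.73704807e-03  1.00010186e+00]
```

View pics/c3.png

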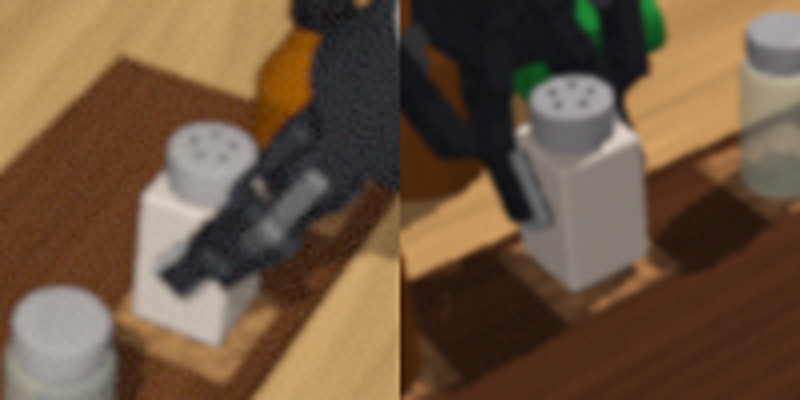

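Emit:
move_arm:
  motion:
    - [[-0.01,0,0.03],[0,0,0],0]
    - [[-0.03,-0.008,0.06],[0,0,0],0]
    - [[-0.045,-0.008,0.09],[0,0,0],0]
    - [[-0.045,-0.008,0.09],[0,0,0],0]

```text
time_s: 9.45
eef_pos: [0.525, -0.0424, 0.0452]
eef_rot: [0.012, 0.953, -0.046, 0.301]
wrist_force: [-0.4, 0.9, 4.1]
opening: 0.508
```

Emit:
move_arm:
  motion:
    - [[-0.01,0,0.014],[0,0,0],0]
    - [[-0.01,0,0.014],[0,0,0],0]

```text
time_s: 9.7
eef_pos: [0.5257, -0.0426, 0.0451]
eef_rot: [0.012, 0.952, -0.045, 0.302]
wrist_force: [-5.0, 2.3, 13.4]
opening: 0.506
```

The base has made contact (force rose from 4 N to 13 N). I'll ease the preload off and open gently.

Emit:
move_arm:
  motion:
    - [[0.008,0,-0.011],[0,0,0],0]
    - [[0.008,0,-0.011],[0,0,0],50]
    - [[0.008,0,-0.011],[0,0,0],55]
    - [[0.008,0,-0.011],[0,0,0],65]
    - [[0.008,0,-0.011],[0,0,0],80]
    - [[0.008,0,-0.011],[0,0,0],90]
    - [[0.008,0,-0.011],[0,0,0],90]

```text
time_s: 10.58
eef_pos: [0.5241, -0.0422, 0.0442]
eef_rot: [0.011, 0.953, -0.046, 0.3]
wrist_force: [0.3, 0.4, -0.1]
opening: 0.9
```

Run:
```python
from s import *
for n,c in (("side",[280,130,380,230]),("scene",[190,180,290,280])):
    cv2.imwrite(f"pics/{n}4.png",viewer.camera(n)[c[1]:c[3],c[0]:c[2]])
a=cv2.imread("pics/side4.png");b=cv2.imread("pics/scene4.png")
cv2.imwrite("pics/c4.png",cv2.resize(np.hstack([a,b]),(800,400),interpolation=cv2.INTER_CUBIC))
```

```text
10.575 pos [ 0.5241 -0.0422  0.0442] q [-0.423  0.139  2.302  1.023  0.224  0.289] open 0.9 F [ 0.3  0.4 -0.1]
[[ 0.816 -0.094  0.571]
 [-0.08  -0.996 -0.049]
 [ 0.573 -0.006 -0.82 ]] grasp pt [ 0.5179 -0.0416  0.0532]
```

View pics/c4.png

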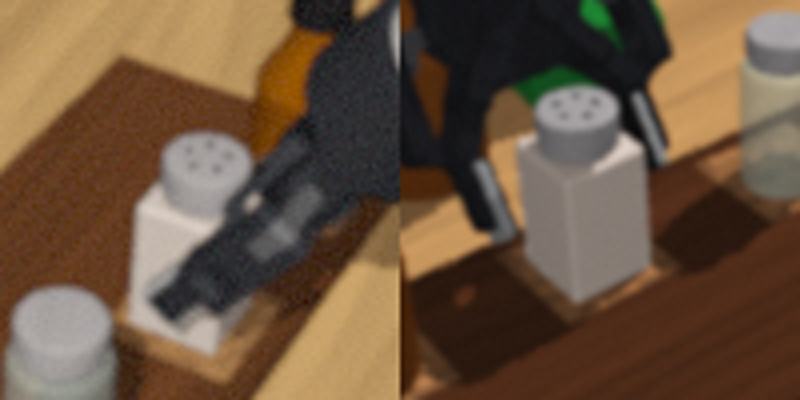

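Emit:
move_arm:
  motion:
    - [[0.1,0,-0.15],[0,0,0],90]
    - [[0.25,0,-0.36],[0,0,0],90]
    - [[0.4,0,-0.57],[0,0,0],90]
    - [[0.55,0,-0.79],[0,0,0],90]
    - [[0.7,0,-1.0],[0,0,0],90]
    - [[0.85,0,-1.22],[0,0,0],90]
    - [[1.0,0,-1.43],[0,0,0],90]
    - [[1.15,0,-1.64],[0,0,0],90]
    - [[1.15,0,-1.64],[0,0,0],90]

```text
time_s: 11.8
eef_pos: [0.5251, -0.0432, 0.1658]
eef_rot: [0.012, 0.952, -0.045, 0.301]
wrist_force: [0.5, -0.1, -0.5]
opening: 0.901
```

Run:
```python
from s import *
ims=[]
for n,c in (("side",[270,130,380,240]),("scene",[180,170,290,280])):
    im=viewer.camera(n); ims.append(cv2.resize(im[c[1]:c[3],c[0]:c[2]],(400,400),interpolation=cv2.INTER_CUBIC))
    for nm in ("round_mid","cruet_mid","shaker_mid"):
        for x in spotter.search_frame(n,nm): print(n,nm,round(x["score"],2),(np.array(x["centre"])*[560,420]).round())
cv2.imwrite("pics/c5.png",np.hstack(ims))
```

```text
11.8 pos [ 0.5251 -0.0432  0.1658] q [-0.425 -0.187  2.263  0.398  0.514  0.949] open 0.901 F [ 0.5 -0.1 -0.5]
[[ 0.814 -0.094  0.573]
 [-0.079 -0.996 -0.05 ]
 [ 0.575 -0.005 -0.818]] grasp pt [ 0.5188 -0.0427  0.1748]
side round_mid 0.84 [296. 229.]
side cruet_mid 0.85 [358. 156.]
side cruet_mid 0.84 [437. 165.]
side cruet_mid 0.67 [409. 211.]
side shaker_mid 0.97 [332. 188.]
side shaker_mid 0.96 [171. 208.]
side shaker_mid 0.75 [391. 277.]
scene round_mid 0.47 [173. 253.]
scene cruet_mid 0.74 [172. 252.]
scene cruet_mid 0.63 [193. 199.]
scene cruet_mid 0.59 [143. 212.]
scene shaker_mid 0.88 [388. 269.]
scene shaker_mid 0.72 [232. 188.]
```

View pics/c5.png

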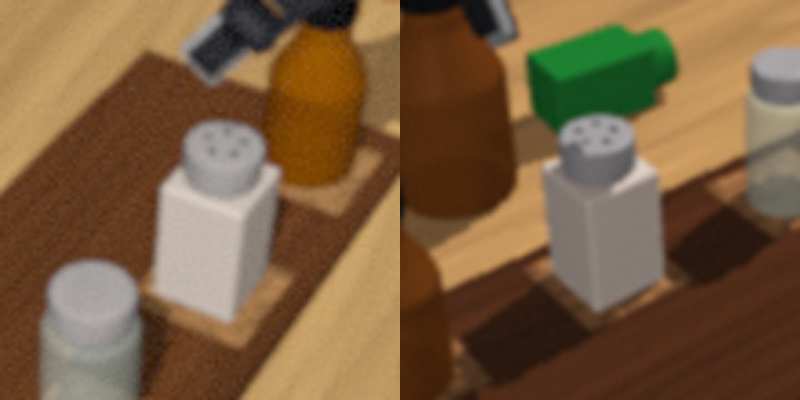

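Run:
```python
from h import *
P=lambda n,u,v:ray(n,u,v,.01)[:2]
print("scene shaker: near,L,R",P("scene",235,255),P("scene",222.1,246.2),P("scene",252.3,247.3),"ctr(LR)",(P("scene",222.1,246.2)+P("scene",252.3,247.3))/2)
print("scene cork",P("scene",236.25,258.75),P("scene",214.5,244.25),P("scene",260,247),(P("scene",214.5,244.25)+P("scene",260,247))/2)
print("side shaker L,near",P("side",313.5,208.4),P("side",333.3,217.2))
print("side cork L,near,R",P("side",309.5,208.75),P("side",337,225),P("side",350.75,208),(P("side",309.5,208.75)+P("side",350.75,208))/2)
a=np.radians(-5.8);X=np.array([np.cos(a),np.sin(a)]);Y=np.array([-X[1],X[0]])
print("side ctr from L,near",P("side",313.5,208.4)-.022*X-.022*Y,P("side",333.3,217.2)+.022*X-.022*Y)
print("scene ctr from near,L,R",P("scene",235,255)-.022*X+.022*Y,P("scene",222.1,246.2)+.022*X+.022*Y,P("scene",252.3,247.3)-.022*X-.022*Y)
```

```text
scene shaker: near,L,R [ 0.54432571 -0.06089477] [ 0.50671342 -0.0614717 ] [ 0.55044137 -0.02332518] ctr(LR) [ 0.52857739 -0.04239844]
scene cork [ 0.55411869 -0.06609924] [ 0.49153501 -0.06799043] [ 0.56025177 -0.01245876] [ 0.52589339 -0.04022459]
side shaker L,near [ 0.54687424 -0.03039672] [ 0.50550149 -0.02414295]
side cork L,near,R [ 0.55319194 -0.02624585] [ 0.49257431 -0.00801021] [ 0.48482366 -0.06185923] [ 0.5190078  -0.04405254]
side ctr from L,near [ 0.52276363 -0.05006085] [ 0.52516563 -0.04825356]
scene ctr from near,L,R [ 0.52466157 -0.03678416] [ 0.53082403 -0.04180756] [ 0.52633076 -0.04298932]
```

Run:
```python
from h import *
w=viewer.camera("wrist"); cv2.imwrite("pics/w5.png",w)
C=proj("wrist",[.524,-.042,.03]); print(C,K("wrist")[3].round(3))
for x in spotter.search_frame("wrist","shaker_mid"): print(x["score"],np.array(x["centre"])*[560,420])
u,v=[int(min(max(C[i],75),[485,345][i])) for i in (0,1)]; print("crop origin",u-75,v-75)
cv2.imwrite("pics/w5c.png",cv2.resize(w[v-75:v+75,u-75:u+75],(600,600),interpolation=cv2.INTER_CUBIC))
```

```text
[278.72717481 298.80967281] [[-0.094 -0.941  0.324  0.505]
 [-0.996  0.091 -0.025 -0.042]
 [-0.006 -0.325 -0.946  0.314]
 [ 0.     0.     0.     1.   ]]
0.88 [276.528 293.79 ]
0.86 [143.304  92.61 ]
crop origin 203 223
```

View pics/w5c.png

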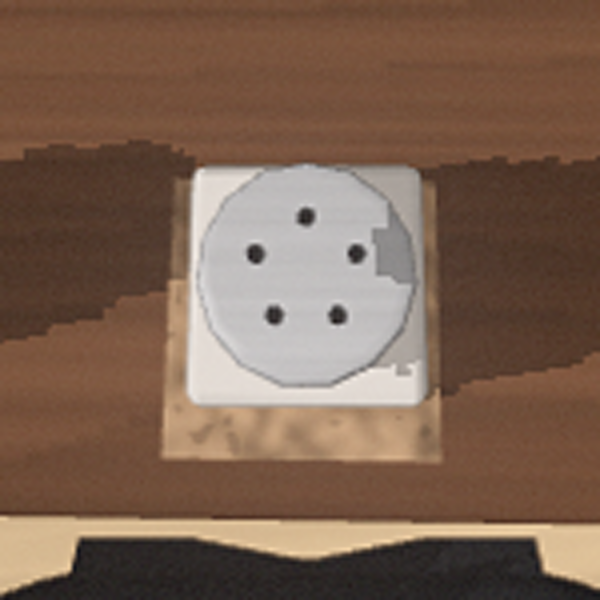

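Run:
```python
from h import *
P=lambda l,z:np.array([ray("wrist",203+u/4,223+v/4,z)[:2] for u,v in l])
t=P([(193,167),(421,167),(428,405),(187,406)],.08); print(t.round(4).tolist(),t.mean(0))
c=P([(306,165),(306,387),(198,275),(416,275)],.10);print("cap",c[:2].mean(0),c[2:].mean(0))
k=P([(162,459),(441,462)],.01); a=np.radians(-5.8);X=np.array([np.cos(a),np.sin(a)]); print(k,k.mean(0)+.032*X)
```

```text
[[0.5476, -0.0237], [0.5434, -0.0667], [0.5011, -0.0627], [0.505, -0.0198]] [ 0.52425647 -0.04322815]
cap [ 0.52419233 -0.04310718] [ 0.52382369 -0.04323244]
[[ 0.49417017 -0.00666185]
 [ 0.487529   -0.07014692]] [ 0.52268577 -0.04163819]
```

The wrist view puts the shaker about 2 mm from the cork centre. The cap and shoulder centres coincide, so it is standing upright. Handing in.

```bash
python3 -c "
from bench import workorder; print(workorder.hand_in())"
```

```text
the job is handed in; nothing more can be done
None
```

The white shaker now stands upright on the middle cork square, about 2 mm off its centre, and the job is handed in at about 12 s of the 35 s allowed.

- **What I did:** I gripped it by its sides with the tool leaned back 55°, lifted it and turned it 90° in the air. I lowered it in small steps until the base touched (about 13 N on the wrist), eased off, opened the jaws and backed straight up.
- **Placement:** The final wrist view put the shaker at (0.524, -0.043) and the cork centre at (0.523, -0.042). The cap sits directly over the body, so it is not leaning.
- **Neighbours:** The side view finds the round shaker within 1 px and the cruet within 3 px of where they started. They look untouched, and the gripper is clear of everything.
- **Checks that disagreed:**
  - Rougher corner readings from the scene and side cameras differed by up to about 8 mm in absolute position. The shaker's offset from the cork came out at about 4 mm in each of those views, and I trusted the close wrist view over them.
  - In the scene view the detector missed the round shaker and reported the cruet in its place, with a low score. The picture showed the round shaker still standing in place.

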